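# Load the capacitor test jig in mirrored order

### The job

Move the four can capacitors from the colour-tagged storage cups into the white test jig, one to a pocket, in reverse order: the one that stood at the left end of the storage row goes into the pocket at the right end of the jig, the next one into the pocket beside it, and so on to the last. Stand each one upright on its pocket's floor and let go of it there; do not drop a capacitor or let one fall over, and leave the jar of screws where it stands.

Things in the scene. Friction and masses are not known exactly. Their poses are not given: they have to be found in the camera images.
- cap_red: can capacitor with a red sleeve: an upright cylinder 36 mm in diameter and 80 mm tall, plus two aluminium screw terminals 6 mm high on its top; thin black ring near the top, white stripe down one side; 90 to 180 g. Origin at the centre of its underside, z up along it. Starts standing in the red-tagged cup.
- cap_blue: can capacitor with a blue sleeve: an upright cylinder 36 mm in diameter and 80 mm tall, plus two aluminium screw terminals 6 mm high on its top; thin black ring near the top, white stripe down one side; 90 to 180 g. Origin at the centre of its underside, z up along it. Starts standing in the blue-tagged cup.
- cap_green: can capacitor with a green sleeve: an upright cylinder 36 mm in diameter and 80 mm tall, plus two aluminium screw terminals 6 mm high on its top; thin black ring near the top, white stripe down one side; 90 to 180 g. Origin at the centre of its underside, z up along it. Starts standing in the green-tagged cup.
- cap_yellow: can capacitor with a yellow sleeve: an upright cylinder 36 mm in diameter and 80 mm tall, plus two aluminium screw terminals 6 mm high on its top; thin black ring near the top, white stripe down one side; 90 to 180 g. Origin at the centre of its underside, z up along it. Starts standing in the yellow-tagged cup.
- cup_red: fixed grey square storage cup with red tags on its near and far faces: 60 x 60 mm outside, 52 x 52 inside, floor 4 mm thick, walls to 24 mm above its origin. Origin: centre of its underside, 8 mm above the table (on a plywood board); y along the row (robot's left), x across it. The cups stand in one straight row, 62 mm apart, in varying order, turned up to 20 degrees.
- cup_blue: fixed grey square storage cup with blue tags on its near and far faces: 60 x 60 mm outside, 52 x 52 inside, floor 4 mm thick, walls to 24 mm above its origin. Origin: centre of its underside, 8 mm above the table (on a plywood board); y along the row (robot's left), x across it. The cups stand in one straight row, 62 mm apart, in varying order, turned up to 20 degrees.
- cup_green: fixed grey square storage cup with green tags on its near and far faces: 60 x 60 mm outside, 52 x 52 inside, floor 4 mm thick, walls to 24 mm above its origin. Origin: centre of its underside, 8 mm above the table (on a plywood board); y along the row (robot's left), x across it. The cups stand in one straight row, 62 mm apart, in varying order, turned up to 20 degrees.
- cup_yellow: fixed grey square storage cup with yellow tags on its near and far faces: 60 x 60 mm outside, 52 x 52 inside, floor 4 mm thick, walls to 24 mm above its origin. Origin: centre of its underside, 8 mm above the table (on a plywood board); y along the row (robot's left), x across it. The cups stand in one straight row, 62 mm apart, in varying order, turned up to 20 degrees.
- jig: fixed test jig, white walls on a black base, 74 (x) x 258 (y) x 32 mm high, empty, left or right of the storage row, turned up to 20 degrees. Origin: centre of its underside, on the table; y along its row (robot's left), x across it. Four square pockets 52 x 52 mm, centres at x = 0, y = -93, -31, 31, 93 mm; floors (brass disc) 10 mm and wall tops 32 mm above the origin.
- jar: jar of screws, a bystander: clear jar, silvery grey with its contents, with an orange lid, 62 mm in diameter, 74 mm tall, loose, 250 g, standing beyond the racks. Origin at the centre of its underside.
There are look-alikes about, which are no part of the job. There is more than one size of the cap_red; the job needs the largest.

How it is judged (in metres and radians):
At the end, for the whole second after the job is handed in: Each capacitor stands in the jig pocket that mirrors its cup's place in the storage row (leftmost cup to rightmost pocket, and so on), within 12 mm of the pocket's centre along and across the jig, its underside on the pocket floor (within 5 mm), upright within 0.12 rad, at rest and released (((y of each of cup_blue, cup_green, cup_yellow in the frame of cup_red below 0 m and y of cap_red in the frame of jig between -0.105 and -0.081 m) or (y of each of cup_blue, cup_green in the frame of cup_red below 0 m and y of cup_yellow in the frame of cup_red above 0 m and y of cap_red in the frame of jig between -0.043 and -0.019 m) or (y of each of cup_blue, cup_yellow in the frame of cup_red below 0 m and y of cup_green in the frame of cup_red above 0 m and y of cap_red in the frame of jig between -0.043 and -0.019 m) or (y of cup_blue in the frame of cup_red below 0 m and y of each of cup_green, cup_yellow in the frame of cup_red above 0 m and y of cap_red in the frame of jig between 0.019 and 0.043 m) or (y of cup_blue in the frame of cup_red above 0 m and y of each of cup_green, cup_yellow in the frame of cup_red below 0 m and y of cap_red in the frame of jig between -0.043 and -0.019 m) or (y of each of cup_blue, cup_yellow in the frame of cup_red above 0 m and y of cup_green in the frame of cup_red below 0 m and y of cap_red in the frame of jig between 0.019 and 0.043 m) or (y of each of cup_blue, cup_green in the frame of cup_red above 0 m and y of cup_yellow in the frame of cup_red below 0 m and y of cap_red in the frame of jig between 0.019 and 0.043 m) or (y of each of cup_blue, cup_green, cup_yellow in the frame of cup_red above 0 m and y of cap_red in the frame of jig between 0.081 and 0.105 m)) and x of cap_red in the frame of jig between -0.012 and 0.012 m and z of cap_red in the frame of jig between 0.005 and 0.015 m and angle between each of cap_red, cap_blue, cap_green, cap_yellow's own z axis and vertical below 0.12 rad and linear speed of each of cap_red, cap_blue, cap_green, cap_yellow below 0.02 m/s and contact force between the fingers and cap_red below 0.1 N and ((y of each of cup_red, cup_green, cup_yellow in the frame of cup_blue below 0 m and y of cap_blue in the frame of jig between -0.105 and -0.081 m) or (y of each of cup_red, cup_green in the frame of cup_blue below 0 m and y of cup_yellow in the frame of cup_blue above 0 m and y of cap_blue in the frame of jig between -0.043 and -0.019 m) or (y of each of cup_red, cup_yellow in the frame of cup_blue below 0 m and y of cup_green in the frame of cup_blue above 0 m and y of cap_blue in the frame of jig between -0.043 and -0.019 m) or (y of cup_red in the frame of cup_blue below 0 m and y of each of cup_green, cup_yellow in the frame of cup_blue above 0 m and y of cap_blue in the frame of jig between 0.019 and 0.043 m) or (y of cup_red in the frame of cup_blue above 0 m and y of each of cup_green, cup_yellow in the frame of cup_blue below 0 m and y of cap_blue in the frame of jig between -0.043 and -0.019 m) or (y of each of cup_red, cup_yellow in the frame of cup_blue above 0 m and y of cup_green in the frame of cup_blue below 0 m and y of cap_blue in the frame of jig between 0.019 and 0.043 m) or (y of each of cup_red, cup_green in the frame of cup_blue above 0 m and y of cup_yellow in the frame of cup_blue below 0 m and y of cap_blue in the frame of jig between 0.019 and 0.043 m) or (y of each of cup_red, cup_green, cup_yellow in the frame of cup_blue above 0 m and y of cap_blue in the frame of jig between 0.081 and 0.105 m)) and x of cap_blue in the frame of jig between -0.012 and 0.012 m and z of cap_blue in the frame of jig between 0.005 and 0.015 m and contact force between the fingers and cap_blue below 0.1 N and ((y of each of cup_red, cup_blue, cup_yellow in the frame of cup_green below 0 m and y of cap_green in the frame of jig between -0.105 and -0.081 m) or (y of each of cup_red, cup_blue in the frame of cup_green below 0 m and y of cup_yellow in the frame of cup_green above 0 m and y of cap_green in the frame of jig between -0.043 and -0.019 m) or (y of each of cup_red, cup_yellow in the frame of cup_green below 0 m and y of cup_blue in the frame of cup_green above 0 m and y of cap_green in the frame of jig between -0.043 and -0.019 m) or (y of cup_red in the frame of cup_green below 0 m and y of each of cup_blue, cup_yellow in the frame of cup_green above 0 m and y of cap_green in the frame of jig between 0.019 and 0.043 m) or (y of cup_red in the frame of cup_green above 0 m and y of each of cup_blue, cup_yellow in the frame of cup_green below 0 m and y of cap_green in the frame of jig between -0.043 and -0.019 m) or (y of each of cup_red, cup_yellow in the frame of cup_green above 0 m and y of cup_blue in the frame of cup_green below 0 m and y of cap_green in the frame of jig between 0.019 and 0.043 m) or (y of each of cup_red, cup_blue in the frame of cup_green above 0 m and y of cup_yellow in the frame of cup_green below 0 m and y of cap_green in the frame of jig between 0.019 and 0.043 m) or (y of each of cup_red, cup_blue, cup_yellow in the frame of cup_green above 0 m and y of cap_green in the frame of jig between 0.081 and 0.105 m)) and x of cap_green in the frame of jig between -0.012 and 0.012 m and z of cap_green in the frame of jig between 0.005 and 0.015 m and contact force between the fingers and cap_green below 0.1 N and ((y of each of cup_red, cup_blue, cup_green in the frame of cup_yellow below 0 m and y of cap_yellow in the frame of jig between -0.105 and -0.081 m) or (y of each of cup_red, cup_blue in the frame of cup_yellow below 0 m and y of cup_green in the frame of cup_yellow above 0 m and y of cap_yellow in the frame of jig between -0.043 and -0.019 m) or (y of each of cup_red, cup_green in the frame of cup_yellow below 0 m and y of cup_blue in the frame of cup_yellow above 0 m and y of cap_yellow in the frame of jig between -0.043 and -0.019 m) or (y of cup_red in the frame of cup_yellow below 0 m and y of each of cup_blue, cup_green in the frame of cup_yellow above 0 m and y of cap_yellow in the frame of jig between 0.019 and 0.043 m) or (y of cup_red in the frame of cup_yellow above 0 m and y of each of cup_blue, cup_green in the frame of cup_yellow below 0 m and y of cap_yellow in the frame of jig between -0.043 and -0.019 m) or (y of each of cup_red, cup_green in the frame of cup_yellow above 0 m and y of cup_blue in the frame of cup_yellow below 0 m and y of cap_yellow in the frame of jig between 0.019 and 0.043 m) or (y of each of cup_red, cup_blue in the frame of cup_yellow above 0 m and y of cup_green in the frame of cup_yellow below 0 m and y of cap_yellow in the frame of jig between 0.019 and 0.043 m) or (y of each of cup_red, cup_blue, cup_green in the frame of cup_yellow above 0 m and y of cap_yellow in the frame of jig between 0.081 and 0.105 m)) and x of cap_yellow in the frame of jig between -0.012 and 0.012 m and z of cap_yellow in the frame of jig between 0.005 and 0.015 m and contact force between the fingers and cap_yellow below 0.1 N); the robot touches nothing.
It fails at once if a capacitor fell or was laid over (angle between any of cap_red, cap_blue, cap_green, cap_yellow's own z axis and vertical above 1 rad).
It fails at once if a capacitor was dropped (fell free for more than about 3 cm) ((contact force between anything else and cap_red below 0.02 N and linear speed of cap_red above 0.8 m/s) or (contact force between anything else and cap_blue below 0.02 N and linear speed of cap_blue above 0.8 m/s) or (contact force between anything else and cap_green below 0.02 N and linear speed of cap_green above 0.8 m/s) or (contact force between anything else and cap_yellow below 0.02 N and linear speed of cap_yellow above 0.8 m/s)).
It fails at once if the jar of screws was pushed away or knocked over (distance of jar from where it was at the start of the episode above 0.02 m or angle between jar's own z axis and vertical above 0.5 rad).
It also fails if it takes over 102 s, if anything falls off the work surface, if the arm or the gripper's body presses on something with over 40 N, if the wrist force passes 120 N, or if a joint passes its speed limit or range.

### The arm

A 6-joint arm with a two-finger parallel gripper is mounted at the origin on the work surface. World frame = base frame: x ahead of the robot, y to its left, z up, the work surface at z = 0. Lengths are in mm, angles in rad, forces in N, time in s.
With the tool pointing down it reaches from about 300 to 950 mm from the base axis. Payload 3.1 kg.
Tool frame: the origin (TCP) lies at the very end of the fingers, on their centre line; the grasp point (between the pads) lies 19 mm behind it (pinch_z is the distance from the TCP to the grasp point, in mm); z points along the fingers, y is the direction in which the jaws open and shut (so a half turn about z gives the same grasp; the last joint's range is limited). The gripper opens to 85 mm and grips with 20 to 120 N. Pads are 22 mm wide; open, the fingers measure 114 mm over their backs; the gripper's body (76 mm by 85 mm) begins 54 mm behind the grasp point. The pads swing forward as they close: fully open they stand 13 mm farther back than shut.
Start: joints at [-1.363, 0.308, 1.634, -0, 1.2, -0.07], TCP at [171.373, -601.052, 231.272] pointing down, gripper open.
Joint ranges: [-3.06, 3.06], [-0.79, 1.96], [0.05, 2.63], [-1.19, 4.34], [0.05, 2.64], [-2.94, 2.94]. Speed limits (rad/s): [2.79, 2.79, 3.14, 3.14, 3.14, 3.14].

### API

Orientations are given as [roll, pitch, yaw] about the fixed x, y, z axes, in that order (R = Rz(yaw) Ry(pitch) Rx(roll)).
In Python, from bench import sense, capture, calibration, job_done, masks_of, pinpoint, pinch_z gives the robot as it stands.
- The arm moves only by the tool send_rows, never from a script. Its argument "steps" is a list of rows, each a list of 7 numbers: the shift along the tool's x, y, z in m, then the turn, a rotation vector about the tool's x, y, z in degrees, then the closure, from -1 (fully open) to 1 (shut). In form: [[tx, ty, tz, wx, wy, wz, gripper], ...]. A call has 1 to 12 rows; each row shifts and turns the commanded pose from where the row before left it, along the tool's axes as they then stand; what a row does not reach is not made up. A row lasts 1/12 s, in which the tool goes at most 41.7 mm and 7.16 degrees, less where a joint would pass 70% of its speed; a pose out of reach is approached as far as the arm can. A call with a gripper value outside its range is refused whole. The fingers move at their own pace and stop on an object; "grip_force" is the grip in N (left out, the last holds). Time passes only in rows, so rows that do not move let the fingers close. It gives the time, the measured TCP pose, the force and the opening at its end, in the units of the state.
- sense(): the state, without advancing time (a new reading comes with each control period).
- capture(name): name is "side" or "top" or "wrist"; returns the picture (480x640x3 uint8, red, green, blue); there is no depth.
- calibration(name): a dict with "fx", "fy", "cx", "cy" (pixels), "pose" (4x4, takes a point from camera to world coordinates). Camera axes: x right, y up, looking along -z (the intrinsics and any distortion apply to the point x, -y, -z); pixel columns grow to the right and rows downward; lengths in mm; the calibration is good to about 2 mm. The wrist camera is an equidistant fisheye: a pixel r from the principal point sees the ray r / f radians off the axis. A picture is of the moment at which its call begins: read the wrist's pose just before it. calibration takes no time and is no camera call; for the wrist camera it gives the pose at the moment of the call.
- job_done(): hands the job in, once; it reports no verdict.
Trained networks look in the newest picture that a camera, given by its name, has taken for a name from the list of things; names that differ only in an ending like _2 or _b are one class to them, and where a whole thing is asked for, a point or a joint stands for the part that bears it (a point fixed in the world has none). Each returns a list of dicts, best first, with "p" (0 to 1); they miss things now and then, are a little off and sometimes report something else, mostly with a low value. They report only what shows in the picture. A call takes as long as a camera call. They do not tell look-alikes from the thing itself.
- masks_of(camera, thing): "region" (480x640 bool, what is visible of it) and "bbox" ([centre column, centre row, width, height] in pixels, round what is visible of it).
- pinpoint(camera, thing): "at" ([column, row] in pixels: a listed point, or the origin of a listed thing).
The state is a dict: "time_s": time; "joint_pos": joint angles; "joint_vel": joint speeds; "joint_torque": joint torques, N m; "position": TCP position; "orientation": TCP orientation; "force": force on the tool from outside, world axes, zero at the start; "wrist_torque": the same for the moment, N m; "finger_gap": finger opening in mm.
Only numpy, scipy, OpenCV 4.12 (cv2) and the standard library are available. Lean on these libraries where they do the work, as an engineer would, in place of code of your own. Each camera call takes 0.05 s, during which the arm holds its last target.

## Working session

There is one attempt and no reset: what is moved stays moved. The work goes in short steps, Python scripts to look and compute and a tool call to move; the robot and the scene stay as the last step left them, time stands still between calls to the robot, and variables do not carry over. Pictures are saved under pics/ and viewed, and the job is handed in when it is done.

Besides the shell and the picture viewer there is one more tool, called after "Emit:" as name([rows], argument=value, ...), one row to a line, values as JSON. send_rows: Moves the arm, as the interface text tells. Its arguments: {"type":"object","properties":{"steps":{"type":"array","items":{"type":"array","items":{"type":"number"}}},"grip_force":{"type":"number"}},"required":["steps"]}

```bash
mkdir -p pics; ls; python3 - <<'E'
from bench import *
import cv2
print(sense()); print(pinch_z)
for n in ["side","top","wrist"]:
    im=capture(n); cv2.imwrite(f"pics/{n}0.png",im[:,:,::-1])
    c=calibration(n); print(n,c)
E
```

```text
pics
{'time_s': 0.0, 'joint_pos': array([-1.36266770e+00,  3.09000673e-01,  1.63521371e+00, -4.94392983e-06,
        1.19968363e+00, -6.97021067e-02]), 'joint_vel': array([-0.00016231, -0.0010541 ,  0.00091454,  0.00061363, -0.00071465,
       -0.00016086]), 'joint_torque': array([-1.10412802e-03, -4.15251517e+01, -2.76664209e+01, -5.37335859e-05,
        1.02425521e-02,  5.04415112e-06]), 'position': array([ 171.21798029, -600.22685728,  230.03682946]), 'orientation': array([-3.13929257e+00, -1.55966508e-04,  2.77832351e-01]), 'force': array([ 0.5838502, -0.5043829, -0.3691864]), 'wrist_torque': array([-0.02544216,  0.02425287, -0.0030309 ]), 'finger_gap': 85.51319635554347}
18.700000000000003
side {'fx': 552.0379076302393, 'fy': 552.0379076302393, 'cx': 329.91735850211063, 'cy': 235.925446796741, 'pose': array([[-8.78233052e-01,  3.27179971e-01, -3.48797896e-01,
         2.74164428e+02],
       [-4.78084458e-01, -5.82480242e-01,  6.57382703e-01,
         6.21463056e+02],
       [ 1.19145707e-02,  7.44090071e-01,  6.67973060e-01,
         6.73510597e+02],
       [ 0.00000000e+00,  0
[... 275 characters left out ...]
580e-01,  1.43971300e-02, -1.16418627e-02,
         6.28445649e+00],
       [-9.52050254e-03,  1.39514115e-01,  9.90174314e-01,
         7.89797050e+02],
       [ 0.00000000e+00,  0.00000000e+00,  0.00000000e+00,
         1.00000000e+00]])}
wrist {'fx': 371.64829954431775, 'fy': 371.64829954431775, 'cx': 315.0986386713176, 'cy': 236.97347539263083, 'pose': array([[ 2.73505220e-01,  9.18048904e-01,  2.87021088e-01,
         2.44372817e+02],
       [-9.61870302e-01,  2.61245032e-01,  8.09725624e-02,
        -5.80511756e+02],
       [-6.46061219e-04, -2.98223479e-01,  9.54495856e-01,
         3.73442222e+02],
       [ 0.00000000e+00,  0.00000000e+00,  0.00000000e+00,
         1.00000000e+00]])}
```

View pics/top0.png

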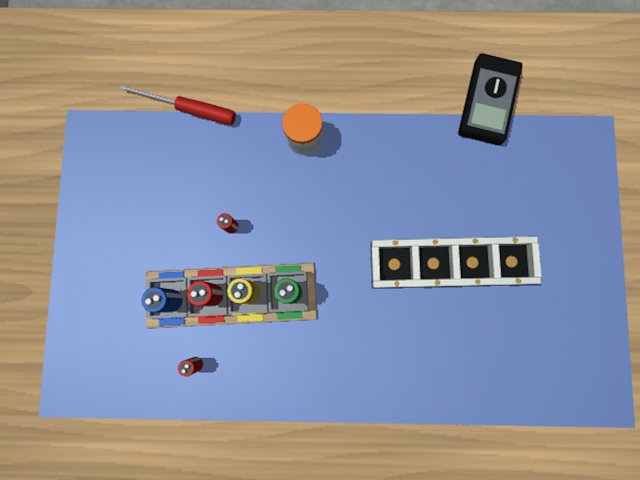

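View pics/side0.png

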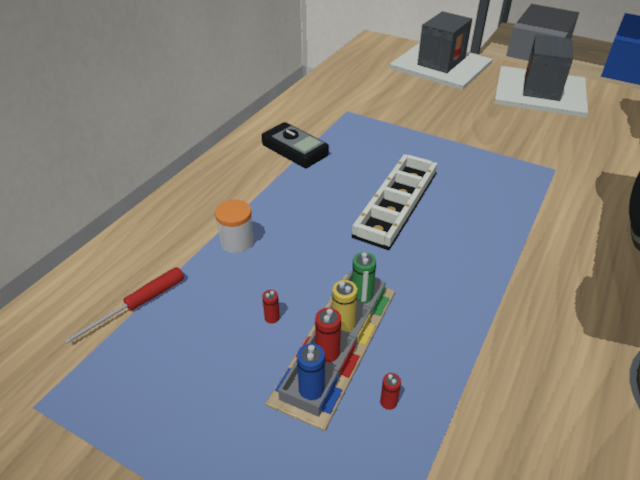

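View pics/wrist0.png

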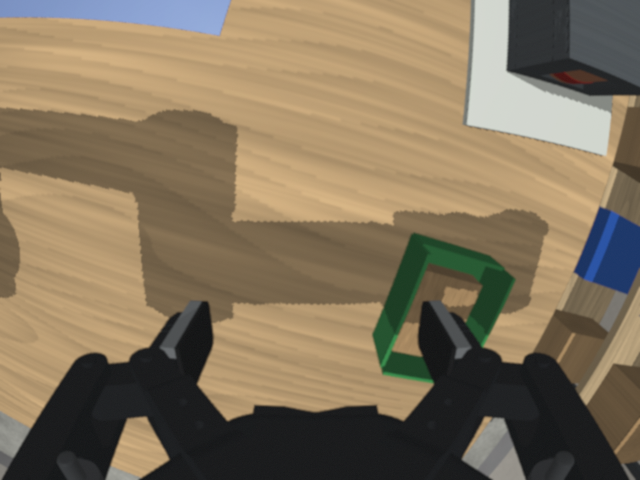

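The top view shows, left to right, cups blue, red, yellow and green, with caps at px (154,300), (200,293), (240,291) and (288,291). The empty jig is at about (455,262) and the jar at (302,123). Possible mix-ups for cap_red are the tall can in the red cup (200,293), small red cans at (227,222) and (188,367), and the screwdriver handle (205,110). I'm choosing the can in the red-tagged cup and will check it in a crop.

```bash
cat > h.py <<'E'
import numpy as np, cv2
from bench import *
def ray(cam,px):
    c=calibration(cam); P=c['pose']
    d=np.array([(px[0]-c['cx'])/c['fx'],-(px[1]-c['cy'])/c['fy'],-1.0])
    return P[:3,3],P[:3,:3]@d
def on_z(cam,px,z):
    o,d=ray(cam,px); return o+d*(z-o[2])/d[2]
def proj(cam,p):
    c=calibration(cam);P=c['pose'];q=P[:3,:3].T@(np.asarray(p,float)-P[:3,3])
    return np.array([c['cx']+c['fx']*q[0]/-q[2],c['cy']-c['fy']*q[1]/-q[2]])
def tri(pa,pb):
    oa,da=ray('top',pa);ob,db=ray('side',pb)
    A=np.stack([da,-db],1);s=np.linalg.lstsq(A,ob-oa,rcond=None)[0]
    a=oa+da*s[0];b=ob+db*s[1];return (a+b)/2,np.linalg.norm(a-b)
E
python3 - <<'E'
from h import *
np.set_printoptions(precision=1,suppress=True)
im={n:capture(n) for n in('top','side')}
for t in ['cap_red','cap_blue','cap_green','cap_yellow','cup_red','cup_blue','cup_green','cup_yellow','jig','jar']:
    z={'ca':12,'cu':8,'ji':0,'ja':0}[t[:2]]
    for n in('top','side'):
        for d in pinpoint(n,t)[:3]:
            print(t,n,round(d['p'],2),np.array(d['at']),on_z(n,d['at'],z))
a=cv2.resize(im['top'][210:390,130:330],(800,720))[:600]
cv2.imwrite('pics/crop1.png',a[:,:,::-1])
E
```

```text
cap_red top 0.93 [195.5 366.8] [391.1 215.6  12. ]
cap_red top 0.55 [232.7 225.9] [612.7 167.4  12. ]
cap_red side 0.97 [328.1 350.7] [502.2 191.5  12. ]
cap_red side 0.89 [273.  317.9] [605.7 178.9  12. ]
cap_red side 0.55 [388.3 402.7] [390.7 226.7  12. ]
cap_blue top 0.82 [171.4 298.4] [495.5 259.3  12. ]
cap_blue side 0.84 [308.2 387.9] [496.3 259.2  12. ]
cap_green top 0.83 [290.8 294. ] [505.3  71.   12. ]
cap_green side 0.59 [358.3 295.1] [512.   72.9  12. ]
cap_yellow top 0.55 [448.5 262.3] [ 559.2 -177.8   12. ]
cap_yellow side 0.89 [345.4 321.7] [505.  131.4  12. ]
cup_red top 0.8 [209.2 296.2] [499.9 200.7   8. ]
cup_red side 0.81 [327.7 360.5] [495.9 204.3   8. ]
cup_blue top 0.8 [169.7 297.6] [496.7 263.4   8. ]
cup_blue top 0.75 [287.9 290.4] [511.   76.1   8. ]
cup_blue side 0.92 [307.4 388.6] [498.1 258.5   8. ]
cup_green top 0.66 [290.  289.8] [512.   72.8   8. ]
cup_green side 0.66 [361.5 300.2] [504.1  76.9   8. ]
cup_yellow top 0.65 [249.2 292.9] [506.1 137.4   8. ]
cup_yellow side 0.94 [345.5 326.6] [501.9 136.8   8. ]
jig top 0.59 [449.8 262.7] [ 559.7 -182.7    0. ]
jig side 0.65 [329.7 360.1] [496.3 197.2   0. ]
jig side 0.6 [393.5 202.3] [ 564.2 -189.3    0. ]
jar top 0.65 [306.5 138.1] [765.3  52.5   0. ]
jar top 0.54 [211.4 295.3] [501.6 199.2   0. ]
jar side 0.72 [236.8 244.3] [760.5  60.    0. ]
```

View pics/crop1.png

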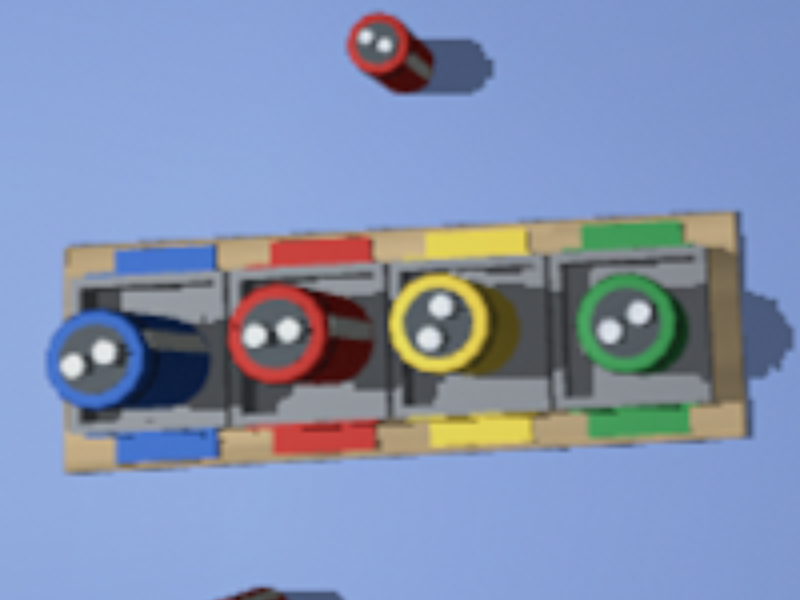

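The crop confirms it: the large red can stands between the red tags, and the decoy at (227,222) is clearly smaller. Next I'll refine the positions from the cap tops and the brass discs.

```bash
python3 - <<'E'
from h import *
np.set_printoptions(precision=1,suppress=True)
I={n:capture(n) for n in('top','side')}
tops={'blue':(154.2,299.7),'red':(199,293.5),'yellow':(240,290.7),'green':(286.8,290.7)}
for k,p in tops.items():
    w=on_z('top',p,92); print(k,w); tops[k]=w
# discs
hsv=cv2.cvtColor(I['top'],cv2.COLOR_RGB2HSV)
m=cv2.inRange(hsv,(8,80,80),(30,255,255)); m[:, :375]=0; m[:,540:]=0; m[:245]=0;m[280:]=0
n,l,s,c=cv2.connectedComponentsWithStats(m)
D=[c[i] for i in range(1,n) if s[i,4]>40]; D.sort(key=lambda q:q[0])
W=np.array([on_z('top',q,10) for q in D]);print(np.array(D));print(W)
ce=W.mean(0);v=W[0]-W[-1];print('jig',ce,np.degrees(np.arctan2(-v[0],v[1])),np.linalg.norm(np.diff(W,axis=0),axis=1))
th=np.arctan2(-v[0],v[1])
R=np.array([[np.cos(th),-np.sin(th)],[np.sin(th),np.cos(th)]])
# overlay in both
for n in I:
    im=I[n][:,:,::-1].copy()
    for x,y in [(37,129),(37,-129),(-37,129),(-37,-129)]:
        q=ce[:2]+R@[x,y]; cv2.circle(im,tuple(int(round(t)) for t in proj(n,[*q,32])),2,(0,0,255),-1)
    for y in(-93,-31,31,93):
        q=ce[:2]+R@[0,y];cv2.circle(im,tuple(int(round(t)) for t in proj(n,[*q,10])),2,(255,0,255),-1)
    for k,w in tops.items():
        for z in(12,92):
            pts=np.array([proj(n,[w[0]+18*np.cos(a),w[1]+18*np.sin(a),z]) for a in np.linspace(0,6.28,40)])
            cv2.polylines(im,[pts.astype(np.int32)],True,(255,255,255) if z>50 else (0,255,255),1)
    b=(slice(130,430),slice(240,460)) if n=='side' else (slice(210,350),slice(130,560))
    a=im[b]; f=min(800/a.shape[1],600/a.shape[0]); cv2.imwrite(f'pics/ov_{n}.png',cv2.resize(a,None,fx=f,fy=f))
E
```

```text
blue [492.1 257.6  92. ]
red [501.8 194.5  92. ]
yellow [506.6 136.5  92. ]
green [507.7  70.2  92. ]
[[393.8 263.8]
 [432.9 262.9]
 [472.  262.1]
 [511.2 261.2]]
[[ 555.7  -91.5   10. ]
 [ 558.  -153.4   10. ]
 [ 560.3 -215.5   10. ]
 [ 562.6 -277.6   10. ]]
jig [ 559.1 -184.5   10. ] 2.1344562288623377 [62.  62.1 62.2]
```

View pics/ov_top.png

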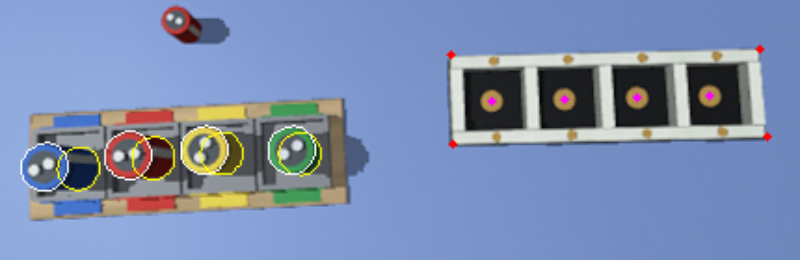

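View pics/ov_side.png

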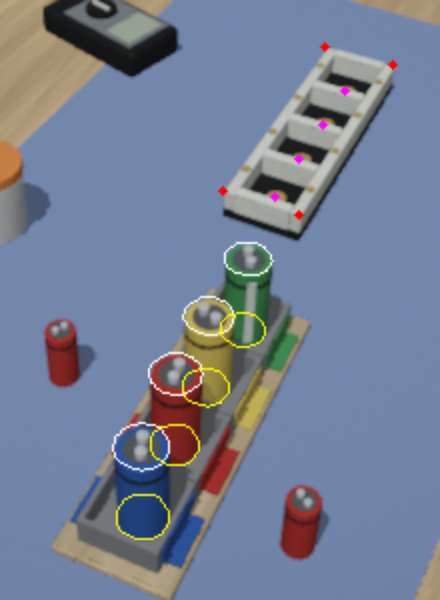

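The projected model agrees with both views to about 2 mm. Disc spacing measures 62.0–62.2 mm against 62 mm, and the pockets from left to right are at y = -91, -153, -215 and -278. I'll turn to yaw 90° so that tool x is world +y, tool y is world +x and tool z is down.

Emit:
send_rows([
  [0, 0, 0, 0, 0, -6.735, -1],
  [0, 0, 0, 0, 0, -6.735, -1],
  [0, 0, 0, 0, 0, -6.735, -1],
  [0, 0, 0, 0, 0, -6.735, -1],
  [0, 0, 0, 0, 0, -6.735, -1],
  [0, 0, 0, 0, 0, -6.735, -1],
  [0, 0, 0, 0, 0, -6.735, -1],
  [0, 0, 0, 0, 0, -6.735, -1],
  [0, 0, 0, 0, 0, -6.735, -1],
  [0, 0, 0, 0, 0, -6.735, -1],
  [0, 0, 0, 0, 0, -6.735, -1],
], grip_force=45)

```text
time_s: 2.27
position: [171.4, -601.1, 231.3]
orientation: [-3.142, 0.0, 1.577]
force: [-0.3, -0.4, 0.7]
finger_gap: 85.4
```

Emit:
send_rows([
  [0.028, 0.014, 0, 0, 0, 0, -1],
  [0.028, 0.014, 0, 0, 0, 0, -1],
  [0.028, 0.014, 0, 0, 0, 0, -1],
  [0.028, 0.014, 0, 0, 0, 0, -1],
  [0.028, 0.014, 0, 0, 0, 0, -1],
  [0.028, 0.014, 0, 0, 0, 0, -1],
  [0.028, 0.014, 0, 0, 0, 0, -1],
  [0.028, 0.014, 0, 0, 0, 0, -1],
  [0.028, 0.014, 0, 0, 0, 0, -1],
  [0.028, 0.014, 0, 0, 0, 0, -1],
  [0.028, 0.014, 0, 0, 0, 0, -1],
  [0.028, 0.014, 0, 0, 0, 0, -1],
])

```text
time_s: 3.27
position: [339.8, -263.7, 231.6]
orientation: [3.141, 0.001, 1.57]
force: [0.9, -1.0, 0.2]
finger_gap: 85.7
```

Emit:
send_rows([
  [0.028, 0.014, 0, 0, 0, 0, -1],
  [0.028, 0.014, 0, 0, 0, 0, -1],
  [0.028, 0.014, 0, 0, 0, 0, -1],
  [0.028, 0.014, 0, 0, 0, 0, -1],
  [0.028, 0.014, 0, 0, 0, 0, -1],
  [0.028, 0.014, 0, 0, 0, 0, -1],
  [0.028, 0.014, 0, 0, 0, 0, -1],
  [0.028, 0.014, 0, 0, 0, 0, -1],
  [0.028, 0.014, 0, 0, 0, 0, -1],
  [0.028, 0.014, 0, 0, 0, 0, -1],
  [0.028, 0.014, 0, 0, 0, 0, -1],
  [0, 0, 0, 0, 0, 0, -1],
])

```text
time_s: 4.27
position: [495.7, 47.2, 231.9]
orientation: [3.139, -0.003, 1.575]
force: [0.3, -0.2, 0.8]
finger_gap: 85.1
```

```bash
python3 - <<'E'
from h import *
np.set_printoptions(precision=1,suppress=True)
p=sense();print(p['position'],p['joint_vel'])
im=capture('wrist');c=calibration('wrist')
cv2.imwrite('pics/w1.png',im[:,:,::-1])
capture('top');p=sense();print(p['position'],p['orientation'],p['joint_vel'])
E
```

```text
[495.7  47.2 231.9] [-0.1 -0.   0.  -0.1  0.  -0.1]
[493.5  43.8 231.3] [-3.1  0.   1.6] [-0. -0.  0. -0.  0. -0.]
```

View pics/w1.png

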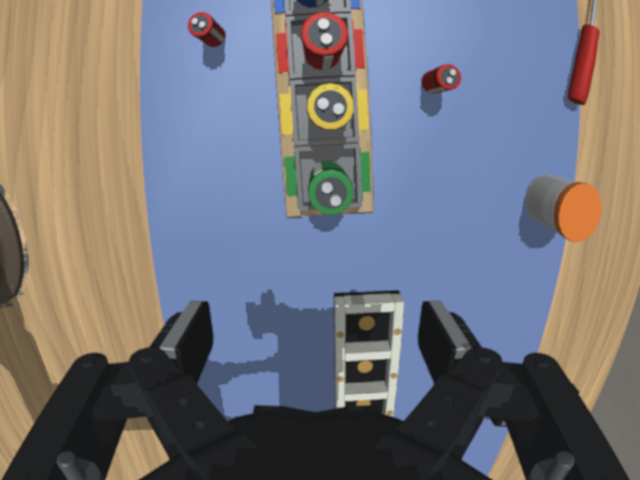

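The wrist view shows green at (330,188), yellow (330,106), red (324,35) and disc 1 at (367,323). I'll check these against the top-camera positions.

```bash
cat >> h.py <<'E'
def wr(px,z):
    c=calibration('wrist');P=c['pose']
    x,y=(px[0]-c['cx'])/c['fx'],(px[1]-c['cy'])/c['fy'];r=np.hypot(x,y)
    d=np.array([x/r*np.sin(r),-y/r*np.sin(r),-np.cos(r)]) if r>0 else np.array([0,0,-1.])
    d=P[:3,:3]@d;o=P[:3,3];return o+d*(z-o[2])/d[2]
E
python3 - <<'E'
from h import *
np.set_printoptions(precision=1,suppress=True)
for p,z in [((330.5,188),92),((330.5,106),92),((324,35),92),((367,323),10),((365,367),10)]: print(wr(p,z))
E
```

```text
[505.   70.2  92. ]
[504.5 133.   92. ]
[499.6 188.2  92. ]
[552.5 -97.5  10. ]
[ 554.4 -161.    10. ]
```

They agree to a few mm. I'll descend on green at (507,70) to TCP z = 52 and grip.

Emit:
send_rows([
  [0.014, 0.007, 0, 0, 0, 0, -1],
  [0.013, 0.007, 0.01, 0, 0, 0, -1],
  [0, 0, 0.025, 0, 0, 0, -1],
  [0, 0, 0.025, 0, 0, 0, -1],
  [0, 0, 0.025, 0, 0, 0, -1],
  [0, 0, 0.025, 0, 0, 0, -1],
  [0, 0, 0.025, 0, 0, 0, -1],
  [0, 0, 0.02, 0, 0, 0, -1],
  [0, 0, 0.012, 0, 0, 0, -1],
  [0, 0, 0.012, 0, 0, 0, -1],
  [0, 0, 0, 0, 0, 0, -1],
  [0, 0, 0, 0, 0, 0, -1],
])

```text
time_s: 5.37
position: [507.3, 69.5, 52.3]
orientation: [-3.141, 0.0, 1.57]
force: [0.0, 0.4, -1.1]
finger_gap: 85.6
```

Emit:
send_rows([
  [0, 0, 0, 0, 0, 0, 1],
  [0, 0, 0, 0, 0, 0, 1],
  [0, 0, 0, 0, 0, 0, 1],
  [0, 0, 0, 0, 0, 0, 1],
  [0, 0, 0, 0, 0, 0, 1],
  [0, 0, 0, 0, 0, 0, 1],
  [0, 0, 0, 0, 0, 0, 1],
  [0, 0, 0, 0, 0, 0, 1],
])

```text
time_s: 6.03
position: [508.2, 70.1, 53.3]
orientation: [3.14, -0.0, 1.571]
force: [-0.3, 0.3, 5.7]
finger_gap: 35.0
```

Emit:
send_rows([
  [0, 0, 0, 0, 0, 0, 1],
  [0, 0, 0, 0, 0, 0, 1],
  [0, 0, -0.005, 0, 0, 0, 1],
  [0, 0, -0.01, 0, 0, 0, 1],
  [0, 0, -0.015, 0, 0, 0, 1],
  [0, 0, -0.02, 0, 0, 0, 1],
  [0, 0, -0.02, 0, 0, 0, 1],
  [0, 0, -0.02, 0, 0, 0, 1],
  [0, 0, -0.01, 0, 0, 0, 1],
  [0, 0, 0, 0, 0, 0, 1],
  [0, 0, 0, 0, 0, 0, 1],
])

```text
time_s: 6.95
position: [507.5, 70.0, 152.6]
orientation: [3.141, -0.0, 1.571]
force: [0.0, -0.6, -1.5]
finger_gap: 35.1
```

```bash
python3 - <<'E'
from h import *
print(sense()['position'],sense()['force'],sense()['finger_gap'])
im=capture('wrist');cv2.imwrite('pics/w2.png',im[:,:,::-1])
im=capture('side');cv2.imwrite('pics/s2.png',im[:,:,::-1])
E
```

```text
[507.46161029  69.96035154 152.6054608 ] [ 0.0130651  -0.61551714 -1.4832714 ] 35.10337365196769
```

View pics/w2.png

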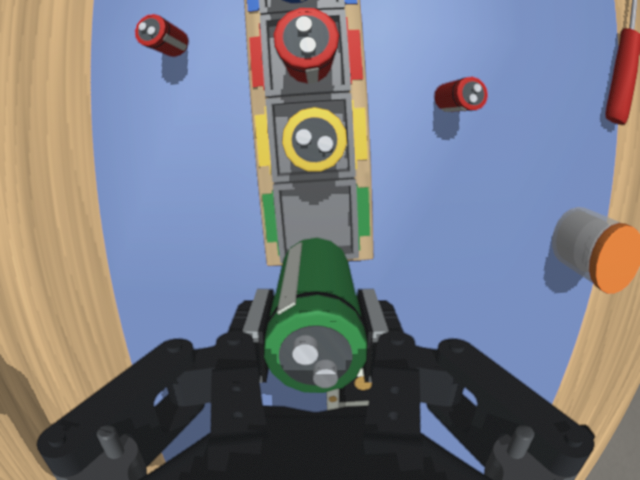

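View pics/s2.png

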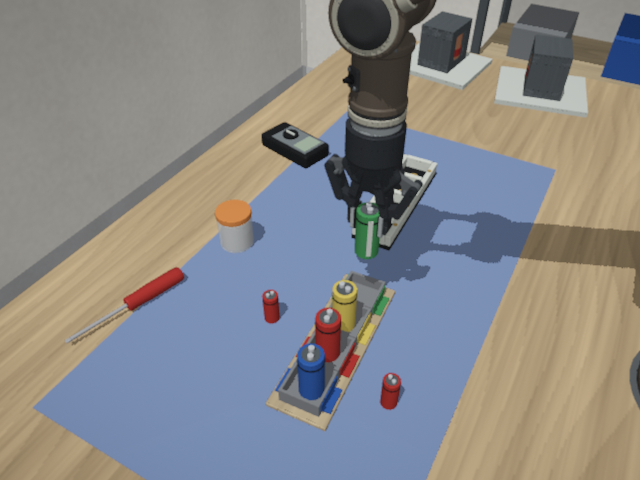

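Green is held upright in both views. I'll carry it to pocket 1 at (556,-91.5).

Emit:
send_rows([
  [-0.01, 0.003, 0, 0, 0, 0, 1],
  [-0.02, 0.006, 0, 0, 0, 0, 1],
  [-0.02, 0.006, 0, 0, 0, 0, 1],
  [-0.02, 0.006, 0, 0, 0, 0, 1],
  [-0.02, 0.006, 0, 0, 0, 0, 1],
  [-0.02, 0.006, 0, 0, 0, 0, 1],
  [-0.02, 0.006, 0, 0, 0, 0, 1],
  [-0.02, 0.006, 0, 0, 0, 0, 1],
  [-0.0115, 0.003, 0, 0, 0, 0, 1],
  [0, 0, 0, 0, 0, 0, 1],
  [0, 0, 0, 0, 0, 0, 1],
])

```text
time_s: 7.97
position: [554.7, -91.8, 151.3]
orientation: [-3.14, -0.001, 1.569]
force: [-0.6, -0.0, -1.5]
finger_gap: 35.2
```

Emit:
send_rows([
  [0, 0, 0.01, 0, 0, 0, 1],
  [0, 0, 0.02, 0, 0, 0, 1],
  [0, 0, 0.02, 0, 0, 0, 1],
  [0, 0, 0.015, 0, 0, 0, 1],
  [0, 0, 0.008, 0, 0, 0, 1],
  [0, 0, 0, 0, 0, 0, 1],
  [0, 0, 0, 0, 0, 0, 1],
])

```text
time_s: 8.55
position: [554.8, -90.7, 78.7]
orientation: [-3.14, -0.0, 1.572]
force: [0.1, 0.2, -0.8]
finger_gap: 35.1
```

```bash
python3 - <<'E'
from h import *
for n in('wrist','side','top'):
    im=capture(n)
    if n=='side': im=cv2.resize(im[100:280,300:500],(660,594))
    if n=='top': im=cv2.resize(im[180:330,340:560],(800,545))
    cv2.imwrite(f'pics/{n}3.png',im[:,:,::-1])
print(sense()['position'],sense()['force'])
E
```

```text
[556.50119778 -91.54216007  80.51956428] [ 0.33292666 -0.19222046 -1.46544346]
```

View pics/wrist3.png

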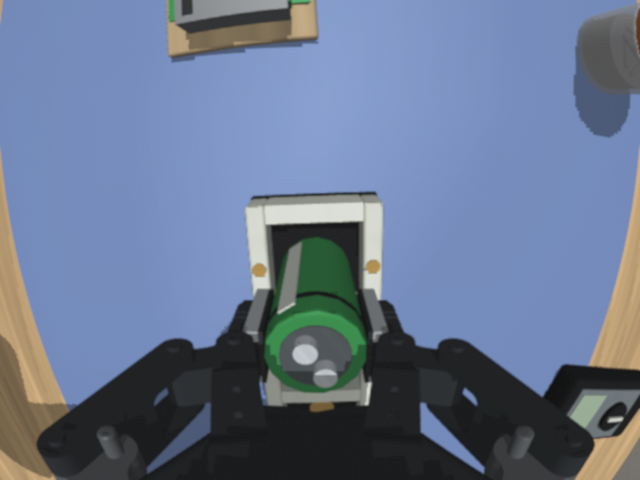

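View pics/side3.png

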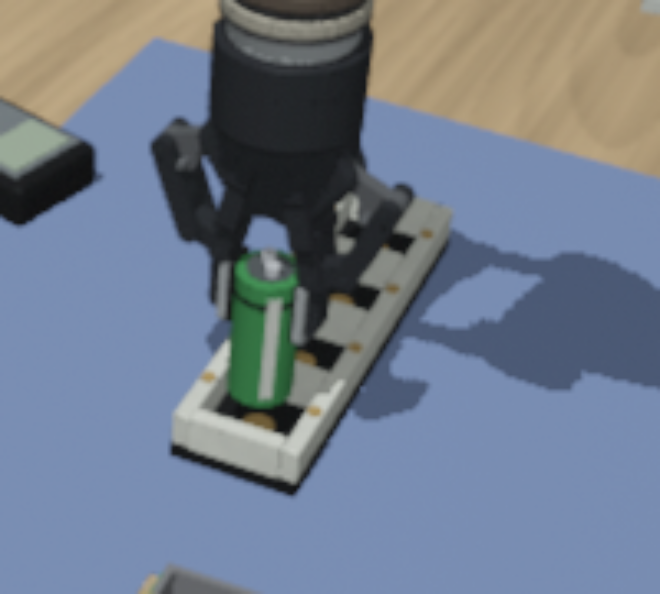

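View pics/top3.png

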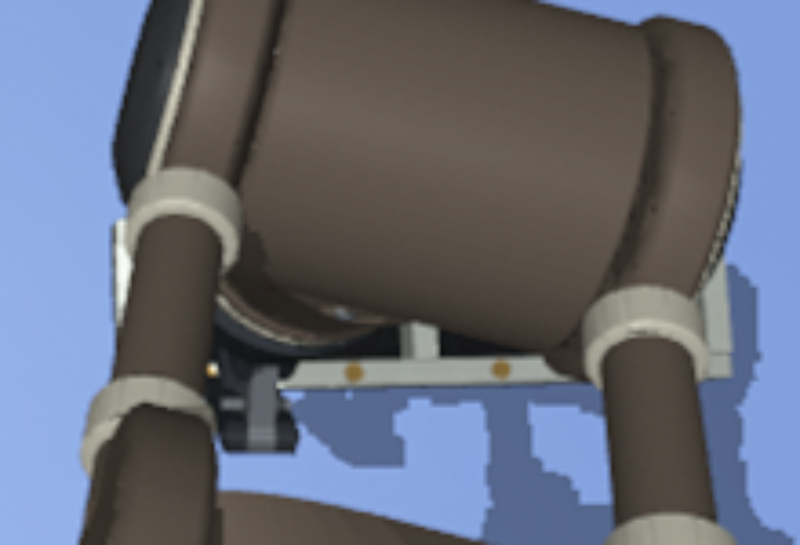

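The can sits centred across the pocket, with its foot just above the walls. I'll lower it 28 mm.

Emit:
send_rows([
  [0, 0, 0.01, 0, 0, 0, 1],
  [0, 0, 0.01, 0, 0, 0, 1],
  [0, 0, 0.005, 0, 0, 0, 1],
  [0, 0, 0.003, 0, 0, 0, 1],
  [0, 0, 0, 0, 0, 0, 1],
  [0, 0, 0, 0, 0, 0, 1],
])

```text
time_s: 9.2
position: [554.4, -91.4, 51.4]
orientation: [-3.139, -0.001, 1.571]
force: [-3.4, 1.1, 5.3]
finger_gap: 35.0
```

Emit:
send_rows([
  [0, 0, 0, 0, 0, 0, 0.0],
  [0, 0, 0, 0, 0, 0, -0.5],
  [0, 0, 0, 0, 0, 0, -1],
  [0, 0, 0, 0, 0, 0, -1],
  [0, 0, 0, 0, 0, 0, -1],
  [0, 0, 0, 0, 0, 0, -1],
  [0, 0, 0, 0, 0, 0, -1],
  [0, 0, 0, 0, 0, 0, -1],
])

```text
time_s: 9.87
position: [555.4, -91.5, 51.3]
orientation: [3.142, -0.0, 1.571]
force: [0.4, 0.5, 0.5]
finger_gap: 85.5
```

Emit:
send_rows([
  [0, 0, -0.01, 0, 0, 0, -1],
  [0, 0, -0.02, 0, 0, 0, -1],
  [0, 0, -0.025, 0, 0, 0, -1],
  [0, 0, -0.025, 0, 0, 0, -1],
  [0, 0, -0.02, 0, 0, 0, -1],
  [0, 0, -0.02, 0, 0, 0, -1],
  [0, 0, 0, 0, 0, 0, -1],
])

```text
time_s: 10.45
position: [559.0, -92.4, 177.1]
orientation: [3.132, 0.002, 1.571]
force: [1.2, -0.4, -0.6]
finger_gap: 85.3
```

```bash
python3 - <<'E'
from h import *
print(sense()['position'],sense()['finger_gap'])
im=capture('wrist');cv2.imwrite('pics/w4.png',im[:,:,::-1])
print(sense()['position'])
E
```

```text
[558.99779005 -92.38256675 177.08286007] 85.311774326044
[557.72856376 -92.0932422  174.81128577]
```

View pics/w4.png

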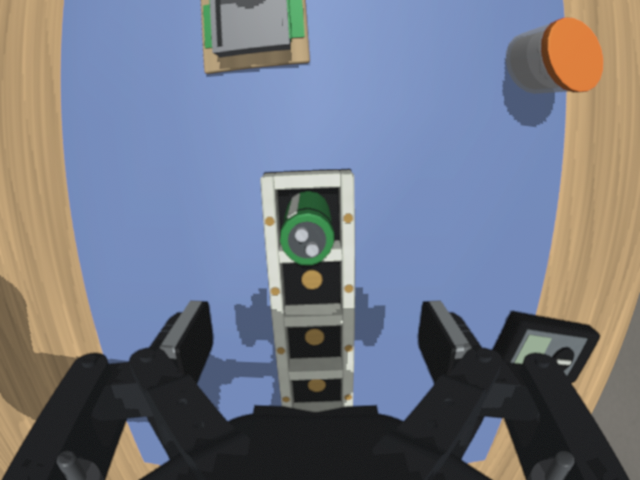

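Green is standing free in pocket 1 (top at (307,238)). Next is yellow at (506.6,136.5).

Emit:
send_rows([
  [0.012, -0.0027, 0, 0, 0, 0, -1],
  [0.025, -0.0054, 0, 0, 0, 0, -1],
  [0.025, -0.0054, 0, 0, 0, 0, -1],
  [0.025, -0.0054, 0, 0, 0, 0, -1],
  [0.025, -0.0054, 0, 0, 0, 0, -1],
  [0.025, -0.0054, 0, 0, 0, 0, -1],
  [0.025, -0.0054, 0, 0, 0, 0, -1],
  [0.025, -0.0054, 0, 0, 0, 0, -1],
  [0.025, -0.0054, 0, 0, 0, 0, -1],
  [0.016, -0.0029, 0, 0, 0, 0, -1],
  [0, 0, 0, 0, 0, 0, -1],
  [0, 0, 0, 0, 0, 0, -1],
])

```text
time_s: 11.5
position: [504.6, 137.3, 169.6]
orientation: [-3.138, 0.001, 1.573]
force: [-0.1, -0.3, -0.0]
finger_gap: 85.2
```

Emit:
send_rows([
  [0, 0, 0.01, 0, 0, 0, -1],
  [0, 0, 0.02, 0, 0, 0, -1],
  [0, 0, 0.025, 0, 0, 0, -1],
  [0, 0, 0.025, 0, 0, 0, -1],
  [0, 0, 0.02, 0, 0, 0, -1],
  [0, 0, 0.012, 0, 0, 0, -1],
  [0, 0, 0.007, 0, 0, 0, -1],
  [0, 0, 0, 0, 0, 0, -1],
  [0, 0, 0, 0, 0, 0, -1],
])

```text
time_s: 12.25
position: [506.9, 136.1, 52.3]
orientation: [3.142, 0.0, 1.57]
force: [0.3, -0.8, -0.2]
finger_gap: 85.2
```

Emit:
send_rows([
  [0, 0, 0, 0, 0, 0, 1],
  [0, 0, 0, 0, 0, 0, 1],
  [0, 0, 0, 0, 0, 0, 1],
  [0, 0, 0, 0, 0, 0, 1],
  [0, 0, 0, 0, 0, 0, 1],
  [0, 0, 0, 0, 0, 0, 1],
  [0, 0, 0, 0, 0, 0, 1],
  [0, 0, 0, 0, 0, 0, 1],
  [0, 0, 0, 0, 0, 0, 1],
  [0, 0, 0, 0, 0, 0, 1],
])

```text
time_s: 13.08
position: [507.3, 136.7, 53.3]
orientation: [3.14, -0.0, 1.571]
force: [-1.3, 0.1, 6.2]
finger_gap: 34.8
```

Emit:
send_rows([
  [0, 0, -0.005, 0, 0, 0, 1],
  [0, 0, -0.01, 0, 0, 0, 1],
  [0, 0, -0.015, 0, 0, 0, 1],
  [0, 0, -0.02, 0, 0, 0, 1],
  [0, 0, -0.02, 0, 0, 0, 1],
  [0, 0, -0.02, 0, 0, 0, 1],
  [0, 0, -0.02, 0, 0, 0, 1],
  [0, 0, -0.01, 0, 0, 0, 1],
  [0, 0, 0, 0, 0, 0, 1],
  [0, 0, 0, 0, 0, 0, 1],
])

```text
time_s: 13.92
position: [506.6, 136.5, 172.5]
orientation: [3.141, -0.0, 1.571]
force: [-1.3, 0.9, -1.8]
finger_gap: 35.3
```

```bash
python3 - <<'E'
from h import *
im=capture('wrist');cv2.imwrite('pics/w5.png',im[:,:,::-1])
im=capture('side');cv2.imwrite('pics/s5.png',im[:,:,::-1])
print(sense()['position'],sense()['force'])
E
```

```text
[505.23362203 136.20740052 170.80572453] [ 1.13040146 -0.48182555 -1.75534635]
```

View pics/w5.png

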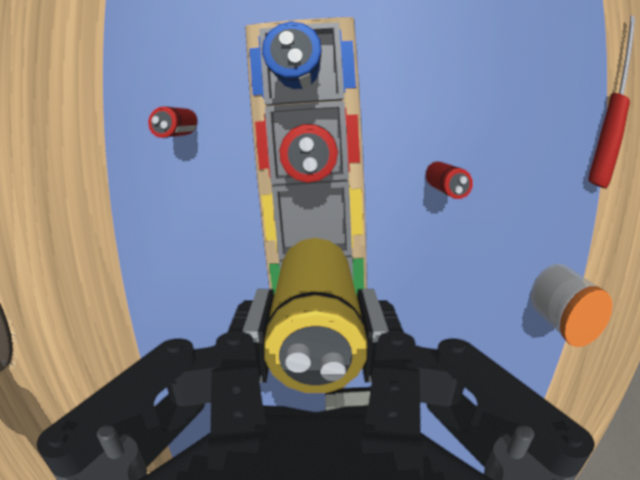

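View pics/s5.png

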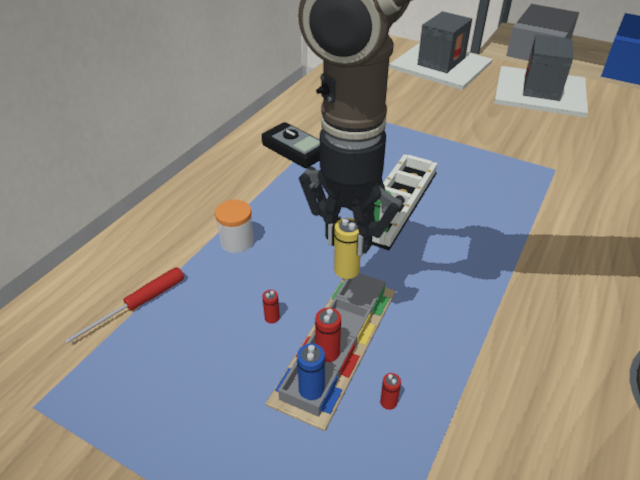

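Yellow is held upright. I'll carry it to pocket 2 at (558,-153).

Emit:
send_rows([
  [-0.01, 0.0018, 0, 0, 0, 0, 1],
  [-0.02, 0.0036, 0, 0, 0, 0, 1],
  [-0.024, 0.0043, 0, 0, 0, 0, 1],
  [-0.024, 0.0043, 0, 0, 0, 0, 1],
  [-0.024, 0.0043, 0, 0, 0, 0, 1],
  [-0.024, 0.0043, 0, 0, 0, 0, 1],
  [-0.024, 0.0043, 0, 0, 0, 0, 1],
  [-0.024, 0.0043, 0, 0, 0, 0, 1],
  [-0.024, 0.0043, 0, 0, 0, 0, 1],
  [-0.024, 0.0043, 0, 0, 0, 0, 1],
  [-0.024, 0.0043, 0, 0, 0, 0, 1],
  [-0.02, 0.0036, 0, 0, 0, 0, 1],
])

```text
time_s: 15.02
position: [553.3, -131.8, 170.7]
orientation: [-3.139, 0.0, 1.57]
force: [0.2, 0.2, -0.5]
finger_gap: 35.2
```

Emit:
send_rows([
  [-0.016, 0.0027, 0, 0, 0, 0, 1],
  [-0.0078, 0.001, 0, 0, 0, 0, 1],
  [0, 0, 0, 0, 0, 0, 1],
  [0, 0, 0.01, 0, 0, 0, 1],
  [0, 0, 0.02, 0, 0, 0, 1],
  [0, 0, 0.025, 0, 0, 0, 1],
  [0, 0, 0.02, 0, 0, 0, 1],
  [0, 0, 0.012, 0, 0, 0, 1],
  [0, 0, 0.006, 0, 0, 0, 1],
  [0, 0, 0, 0, 0, 0, 1],
  [0, 0, 0, 0, 0, 0, 1],
])

```text
time_s: 15.93
position: [558.3, -153.0, 79.5]
orientation: [3.141, 0.0, 1.571]
force: [0.2, 0.5, -1.3]
finger_gap: 35.0
```

```bash
python3 - <<'E'
from h import *
im=capture('wrist');cv2.imwrite('pics/w6.png',im[:,:,::-1])
print(sense()['position'],sense()['force'])
E
```

```text
[ 558.99328148 -153.33114201   80.26023215] [ 0.1518947   0.65404352 -1.63886863]
```

View pics/w6.png

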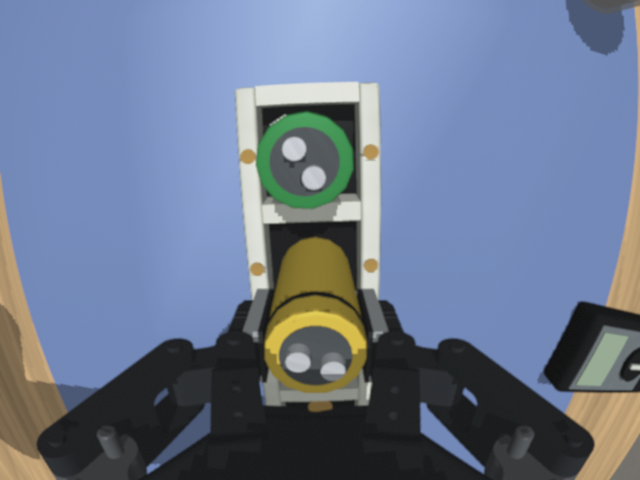

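Yellow is centred over pocket 2, and green stands centred in pocket 1. I'll lower it 28 mm, release and rise.

Emit:
send_rows([
  [0, 0, 0.01, 0, 0, 0, 1],
  [0, 0, 0.01, 0, 0, 0, 1],
  [0, 0, 0.005, 0, 0, 0, 1],
  [0, 0, 0.003, 0, 0, 0, 1],
  [0, 0, 0, 0, 0, 0, 1],
  [0, 0, 0, 0, 0, 0, 1],
])

```text
time_s: 16.48
position: [557.5, -153.3, 51.4]
orientation: [-3.14, -0.0, 1.571]
force: [-2.2, 1.1, 2.4]
finger_gap: 35.2
```

Emit:
send_rows([
  [0, 0, 0, 0, 0, 0, 0.0],
  [0, 0, 0, 0, 0, 0, -0.5],
  [0, 0, 0, 0, 0, 0, -1],
  [0, 0, 0, 0, 0, 0, -1],
  [0, 0, 0, 0, 0, 0, -1],
  [0, 0, 0, 0, 0, 0, -1],
  [0, 0, 0, 0, 0, 0, -1],
  [0, 0, 0, 0, 0, 0, -1],
])

```text
time_s: 17.15
position: [558.0, -153.3, 51.3]
orientation: [3.142, 0.0, 1.571]
force: [-0.1, 0.9, 0.3]
finger_gap: 85.7
```

Emit:
send_rows([
  [0, 0, -0.01, 0, 0, 0, -1],
  [0, 0, -0.02, 0, 0, 0, -1],
  [0, 0, -0.025, 0, 0, 0, -1],
  [0, 0, -0.025, 0, 0, 0, -1],
  [0, 0, -0.02, 0, 0, 0, -1],
  [0, 0, -0.02, 0, 0, 0, -1],
  [0, 0, 0, 0, 0, 0, -1],
  [0, 0, 0, 0, 0, 0, -1],
])

```text
time_s: 17.82
position: [559.2, -153.8, 173.4]
orientation: [3.138, 0.001, 1.571]
force: [-0.3, 0.0, -0.6]
finger_gap: 85.5
```

```bash
python3 - <<'E'
from h import *
im=capture('wrist');cv2.imwrite('pics/w7.png',im[:,:,::-1])
print(sense()['position'],sense()['force'])
E
```

```text
[ 557.95813293 -153.3304849   171.68104354] [-0.67189406  1.01063094 -0.88364597]
```

View pics/w7.png

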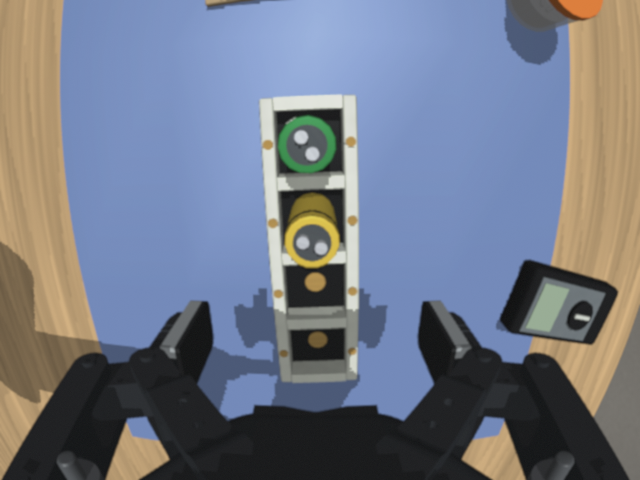

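Both stand properly in their pockets. Next is red at (501.8,194.5).

Emit:
send_rows([
  [0.012, -0.002, 0, 0, 0, 0, -1],
  [0.025, -0.0041, 0, 0, 0, 0, -1],
  [0.025, -0.0041, 0, 0, 0, 0, -1],
  [0.025, -0.0041, 0, 0, 0, 0, -1],
  [0.025, -0.0041, 0, 0, 0, 0, -1],
  [0.025, -0.0041, 0, 0, 0, 0, -1],
  [0.025, -0.0041, 0, 0, 0, 0, -1],
  [0.025, -0.0041, 0, 0, 0, 0, -1],
  [0.025, -0.0041, 0, 0, 0, 0, -1],
  [0.025, -0.0041, 0, 0, 0, 0, -1],
  [0.025, -0.0041, 0, 0, 0, 0, -1],
  [0.025, -0.0041, 0, 0, 0, 0, -1],
])

```text
time_s: 18.87
position: [508.5, 135.3, 169.3]
orientation: [-3.137, 0.0, 1.571]
force: [0.2, -0.6, -1.4]
finger_gap: 85.4
```

Emit:
send_rows([
  [0.025, -0.0041, 0, 0, 0, 0, -1],
  [0.025, -0.0041, 0, 0, 0, 0, -1],
  [0.011, -0.001, 0, 0, 0, 0, -1],
  [0, 0, 0, 0, 0, 0, -1],
  [0, 0, 0.01, 0, 0, 0, -1],
  [0, 0, 0.02, 0, 0, 0, -1],
  [0, 0, 0.02, 0, 0, 0, -1],
  [0, 0, 0, 0, 0, 0, -1],
  [0, 0, 0, 0, 0, 0, -1],
])

```text
time_s: 19.62
position: [500.0, 192.9, 119.2]
orientation: [-3.137, 0.002, 1.569]
force: [0.4, -0.3, 0.1]
finger_gap: 85.7
```

```bash
python3 - <<'E'
from h import *
im=capture('wrist');cv2.imwrite('pics/w8.png',im[:,:,::-1])
print(sense()['position'],sense()['force'])
E
```

```text
[501.377591   193.44802885 120.65205041] [-0.6061348  -1.30560491  0.59524683]
```

View pics/w8.png

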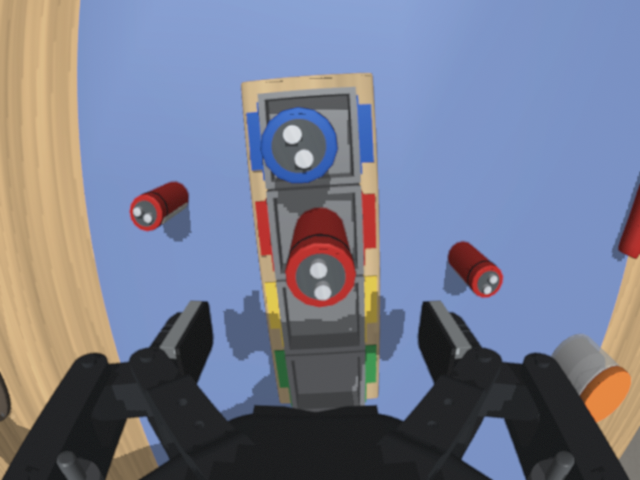

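The red can is between the jaws, aligned. I'll go down 69 mm and grip.

Emit:
send_rows([
  [0, 0, 0.01, 0, 0, 0, -1],
  [0, 0, 0.02, 0, 0, 0, -1],
  [0, 0, 0.02, 0, 0, 0, -1],
  [0, 0, 0.012, 0, 0, 0, -1],
  [0, 0, 0.007, 0, 0, 0, -1],
  [0, 0, 0, 0, 0, 0, -1],
  [0, 0, 0, 0, 0, 0, -1],
])

```text
time_s: 20.25
position: [502.0, 194.7, 52.5]
orientation: [3.141, -0.0, 1.571]
force: [0.3, 0.6, -0.5]
finger_gap: 85.3
```

Emit:
send_rows([
  [0, 0, 0, 0, 0, 0, 1],
  [0, 0, 0, 0, 0, 0, 1],
  [0, 0, 0, 0, 0, 0, 1],
  [0, 0, 0, 0, 0, 0, 1],
  [0, 0, 0, 0, 0, 0, 1],
  [0, 0, 0, 0, 0, 0, 1],
  [0, 0, 0, 0, 0, 0, 1],
  [0, 0, 0, 0, 0, 0, 1],
  [0, 0, 0, 0, 0, 0, 1],
  [0, 0, 0, 0, 0, 0, 1],
])

```text
time_s: 21.08
position: [502.4, 194.9, 53.1]
orientation: [3.14, -0.0, 1.571]
force: [0.1, -0.2, 5.4]
finger_gap: 35.1
```

Emit:
send_rows([
  [0, 0, -0.005, 0, 0, 0, 1],
  [0, 0, -0.01, 0, 0, 0, 1],
  [0, 0, -0.015, 0, 0, 0, 1],
  [0, 0, -0.02, 0, 0, 0, 1],
  [0, 0, -0.02, 0, 0, 0, 1],
  [0, 0, -0.02, 0, 0, 0, 1],
  [0, 0, -0.02, 0, 0, 0, 1],
  [0, 0, -0.01, 0, 0, 0, 1],
  [0, 0, 0, 0, 0, 0, 1],
  [0, 0, 0, 0, 0, 0, 1],
])

```text
time_s: 21.92
position: [501.6, 194.6, 172.4]
orientation: [3.141, -0.0, 1.571]
force: [-0.2, 0.9, -2.4]
finger_gap: 34.7
```

```bash
python3 - <<'E'
from h import *
im=capture('wrist');cv2.imwrite('pics/w9.png',im[:,:,::-1])
im=capture('side');cv2.imwrite('pics/s9.png',im[:,:,::-1])
print(sense()['position'],sense()['force'])
E
```

```text
[500.34361199 194.25729364 170.73811483] [-0.03392103  0.23505755 -1.14975307]
```

View pics/w9.png

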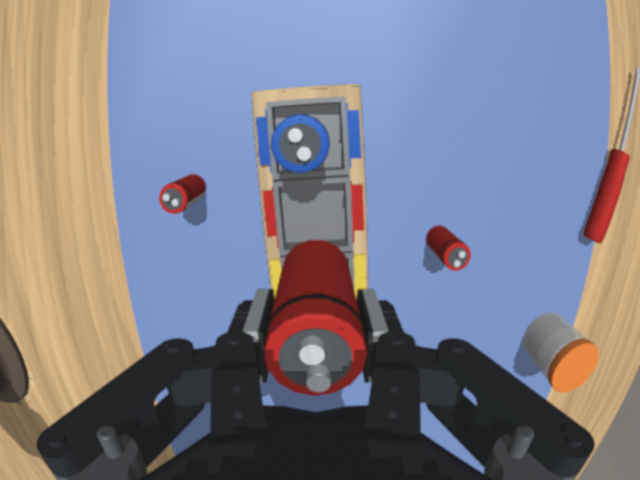

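View pics/s9.png

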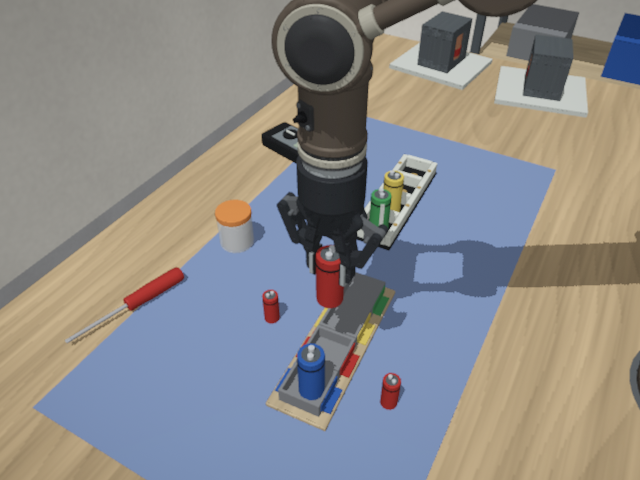

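Red is held upright. I'll carry it to pocket 3 at (560,-215.5).

Emit:
send_rows([
  [-0.01, 0.0015, 0, 0, 0, 0, 1],
  [-0.02, 0.003, 0, 0, 0, 0, 1],
  [-0.024, 0.0034, 0, 0, 0, 0, 1],
  [-0.024, 0.0034, 0, 0, 0, 0, 1],
  [-0.024, 0.0034, 0, 0, 0, 0, 1],
  [-0.024, 0.0034, 0, 0, 0, 0, 1],
  [-0.024, 0.0034, 0, 0, 0, 0, 1],
  [-0.024, 0.0034, 0, 0, 0, 0, 1],
  [-0.024, 0.0034, 0, 0, 0, 0, 1],
  [-0.024, 0.0034, 0, 0, 0, 0, 1],
  [-0.024, 0.0034, 0, 0, 0, 0, 1],
  [-0.024, 0.0034, 0, 0, 0, 0, 1],
])

```text
time_s: 23.02
position: [538.9, -77.1, 170.7]
orientation: [-3.139, -0.0, 1.571]
force: [0.0, 0.0, -1.9]
finger_gap: 34.5
```

Emit:
send_rows([
  [-0.024, 0.0034, 0, 0, 0, 0, 1],
  [-0.024, 0.0034, 0, 0, 0, 0, 1],
  [-0.024, 0.0034, 0, 0, 0, 0, 1],
  [-0.024, 0.0034, 0, 0, 0, 0, 1],
  [-0.024, 0.0034, 0, 0, 0, 0, 1],
  [-0.013, 0.002, 0, 0, 0, 0, 1],
  [-0.007, 0.001, 0, 0, 0, 0, 1],
  [0, 0, 0, 0, 0, 0, 1],
  [0, 0, 0, 0, 0, 0, 1],
])

```text
time_s: 23.77
position: [559.5, -214.7, 171.5]
orientation: [-3.14, -0.001, 1.57]
force: [0.3, -0.1, -2.1]
finger_gap: 35.2
```

Emit:
send_rows([
  [0, 0, 0.01, 0, 0, 0, 1],
  [0, 0, 0.02, 0, 0, 0, 1],
  [0, 0, 0.025, 0, 0, 0, 1],
  [0, 0, 0.02, 0, 0, 0, 1],
  [0, 0, 0.012, 0, 0, 0, 1],
  [0, 0, 0.006, 0, 0, 0, 1],
  [0, 0, 0, 0, 0, 0, 1],
  [0, 0, 0, 0, 0, 0, 1],
])

```text
time_s: 24.43
position: [560.6, -215.0, 79.6]
orientation: [3.141, 0.0, 1.571]
force: [-0.0, -0.4, -2.2]
finger_gap: 35.5
```

```bash
python3 - <<'E'
from h import *
im=capture('wrist');cv2.imwrite('pics/w10.png',im[:,:,::-1])
print(sense()['position'],sense()['force'])
E
```

```text
[ 561.23679693 -215.47019313   80.38777254] [ 0.96874235 -0.66551614 -0.15759462]
```

View pics/w10.png

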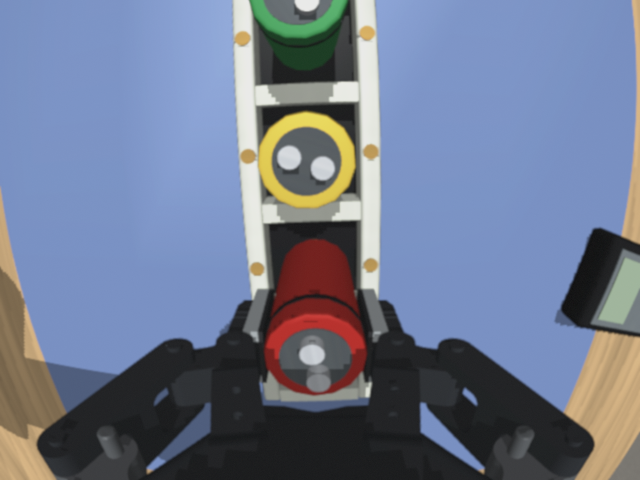

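Red is over pocket 3 and aligned. I'll lower, release and rise.

Emit:
send_rows([
  [0, 0, 0.01, 0, 0, 0, 1],
  [0, 0, 0.01, 0, 0, 0, 1],
  [0, 0, 0.005, 0, 0, 0, 1],
  [0, 0, 0.003, 0, 0, 0, 1],
  [0, 0, 0, 0, 0, 0, 1],
  [0, 0, 0, 0, 0, 0, 1],
])

```text
time_s: 24.98
position: [559.8, -215.3, 51.2]
orientation: [-3.141, -0.0, 1.571]
force: [-1.0, 0.6, 0.3]
finger_gap: 35.2
```

Emit:
send_rows([
  [0, 0, 0, 0, 0, 0, 0.0],
  [0, 0, 0, 0, 0, 0, -0.5],
  [0, 0, 0, 0, 0, 0, -1],
  [0, 0, 0, 0, 0, 0, -1],
  [0, 0, 0, 0, 0, 0, -1],
  [0, 0, 0, 0, 0, 0, -1],
  [0, 0, 0, 0, 0, 0, -1],
  [0, 0, 0, 0, 0, 0, -1],
])

```text
time_s: 25.65
position: [560.2, -215.4, 51.3]
orientation: [3.142, 0.0, 1.571]
force: [-0.4, -0.4, -0.7]
finger_gap: 85.4
```

Emit:
send_rows([
  [0, 0, -0.01, 0, 0, 0, -1],
  [0, 0, -0.02, 0, 0, 0, -1],
  [0, 0, -0.025, 0, 0, 0, -1],
  [0, 0, -0.025, 0, 0, 0, -1],
  [0, 0, -0.02, 0, 0, 0, -1],
  [0, 0, -0.02, 0, 0, 0, -1],
  [0, 0, 0, 0, 0, 0, -1],
  [0, 0, 0, 0, 0, 0, -1],
])

```text
time_s: 26.32
position: [561.4, -215.9, 173.5]
orientation: [3.138, 0.002, 1.571]
force: [0.6, 0.5, -0.1]
finger_gap: 85.3
```

```bash
python3 - <<'E'
from h import *
im=capture('wrist');cv2.imwrite('pics/w11.png',im[:,:,::-1])
print(sense()['position'],sense()['force'])
E
```

```text
[ 560.15816055 -215.33890142  171.6858727 ] [-0.21679033 -0.36526255 -0.27132616]
```

View pics/w11.png

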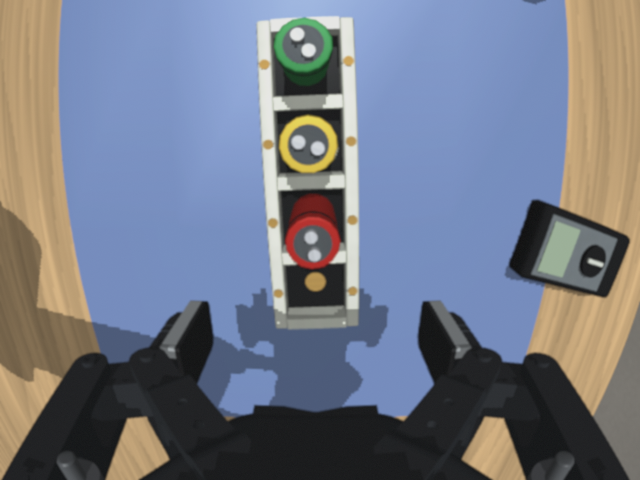

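Three are done. Next is blue at (492,257.6).

Emit:
send_rows([
  [0.012, -0.002, 0, 0, 0, 0, -1],
  [0.025, -0.0036, 0, 0, 0, 0, -1],
  [0.025, -0.0036, 0, 0, 0, 0, -1],
  [0.025, -0.0036, 0, 0, 0, 0, -1],
  [0.025, -0.0036, 0, 0, 0, 0, -1],
  [0.025, -0.0036, 0, 0, 0, 0, -1],
  [0.025, -0.0036, 0, 0, 0, 0, -1],
  [0.025, -0.0036, 0, 0, 0, 0, -1],
  [0.025, -0.0036, 0, 0, 0, 0, -1],
  [0.025, -0.0036, 0, 0, 0, 0, -1],
  [0.025, -0.0036, 0, 0, 0, 0, -1],
  [0.025, -0.0036, 0, 0, 0, 0, -1],
])

```text
time_s: 27.37
position: [516.2, 73.4, 169.3]
orientation: [-3.137, -0.0, 1.571]
force: [0.9, 0.2, -0.9]
finger_gap: 85.3
```

Emit:
send_rows([
  [0.025, -0.0036, 0, 0, 0, 0, -1],
  [0.025, -0.0036, 0, 0, 0, 0, -1],
  [0.025, -0.0036, 0, 0, 0, 0, -1],
  [0.025, -0.0036, 0, 0, 0, 0, -1],
  [0.025, -0.0036, 0, 0, 0, 0, -1],
  [0.025, -0.0036, 0, 0, 0, 0, -1],
  [0.025, -0.0036, 0, 0, 0, 0, -1],
  [0.011, -0.0013, 0, 0, 0, 0, -1],
  [0, 0, 0, 0, 0, 0, -1],
  [0, 0, 0, 0, 0, 0, -1],
])

```text
time_s: 28.2
position: [490.9, 257.4, 170.1]
orientation: [-3.139, 0.002, 1.573]
force: [0.3, -0.7, 0.6]
finger_gap: 85.5
```

Emit:
send_rows([
  [0, 0, 0.01, 0, 0, 0, -1],
  [0, 0, 0.02, 0, 0, 0, -1],
  [0, 0, 0.02, 0, 0, 0, -1],
  [0, 0, 0, 0, 0, 0, -1],
  [0, 0, 0, 0, 0, 0, -1],
  [0, 0, 0, 0, 0, 0, -1],
])

```text
time_s: 28.7
position: [492.6, 256.9, 121.5]
orientation: [3.141, 0.0, 1.569]
force: [-0.2, 0.6, -0.1]
finger_gap: 85.4
```

```bash
python3 - <<'E'
from h import *
im=capture('wrist');cv2.imwrite('pics/w12.png',im[:,:,::-1])
print(sense()['position'],sense()['force'])
E
```

```text
[493.03451273 257.30742538 122.19217017] [-0.12270056  1.32465422  0.45277376]
```

View pics/w12.png

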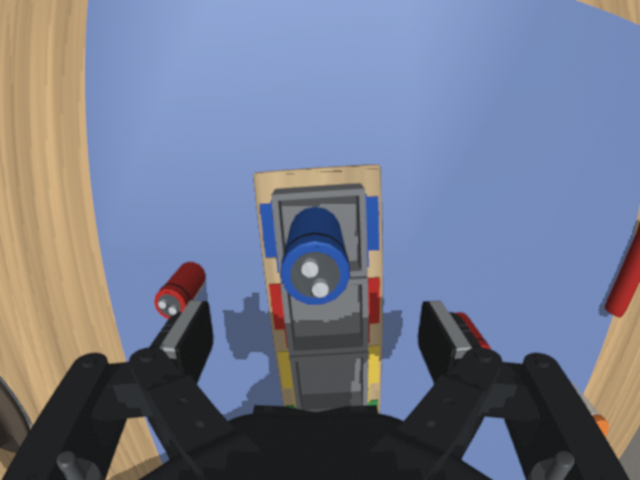

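Blue is aligned between the jaws, and the small decoys are well outside the ±57 mm finger span. I'll descend, grip and lift.

Emit:
send_rows([
  [0, 0, 0.01, 0, 0, 0, -1],
  [0, 0, 0.02, 0, 0, 0, -1],
  [0, 0, 0.02, 0, 0, 0, -1],
  [0, 0, 0.012, 0, 0, 0, -1],
  [0, 0, 0.007, 0, 0, 0, -1],
  [0, 0, 0, 0, 0, 0, -1],
  [0, 0, 0, 0, 0, 0, -1],
])

```text
time_s: 29.33
position: [492.3, 257.8, 52.4]
orientation: [3.142, -0.0, 1.571]
force: [1.0, -0.8, 0.3]
finger_gap: 85.5
```

Emit:
send_rows([
  [0, 0, 0, 0, 0, 0, 1],
  [0, 0, 0, 0, 0, 0, 1],
  [0, 0, 0, 0, 0, 0, 1],
  [0, 0, 0, 0, 0, 0, 1],
  [0, 0, 0, 0, 0, 0, 1],
  [0, 0, 0, 0, 0, 0, 1],
  [0, 0, 0, 0, 0, 0, 1],
  [0, 0, 0, 0, 0, 0, 1],
  [0, 0, 0, 0, 0, 0, 1],
  [0, 0, 0, 0, 0, 0, 1],
])

```text
time_s: 30.17
position: [492.7, 258.0, 53.2]
orientation: [3.14, -0.001, 1.571]
force: [-0.7, -0.2, 6.1]
finger_gap: 35.3
```

Emit:
send_rows([
  [0, 0, -0.005, 0, 0, 0, 1],
  [0, 0, -0.01, 0, 0, 0, 1],
  [0, 0, -0.015, 0, 0, 0, 1],
  [0, 0, -0.02, 0, 0, 0, 1],
  [0, 0, -0.02, 0, 0, 0, 1],
  [0, 0, -0.02, 0, 0, 0, 1],
  [0, 0, -0.02, 0, 0, 0, 1],
  [0, 0, -0.01, 0, 0, 0, 1],
  [0, 0, 0, 0, 0, 0, 1],
  [0, 0, 0, 0, 0, 0, 1],
])

```text
time_s: 31.0
position: [492.1, 257.7, 172.5]
orientation: [3.141, -0.0, 1.571]
force: [-0.6, -0.2, -1.7]
finger_gap: 35.5
```

```bash
python3 - <<'E'
from h import *
im=capture('wrist');cv2.imwrite('pics/w13.png',im[:,:,::-1])
print(sense()['position'],sense()['force'])
E
```

```text
[491.21836534 257.29022941 171.36105354] [-0.9837717  -0.70771052 -1.65814223]
```

View pics/w13.png

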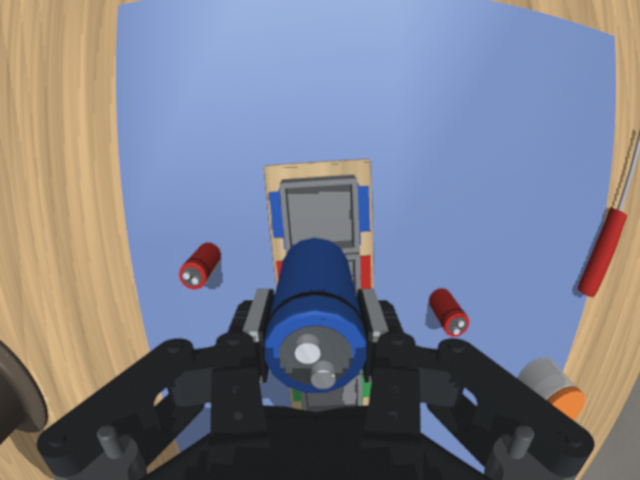

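Blue is held upright. I'll carry it to pocket 4 at (562.6,-277.6).

Emit:
send_rows([
  [-0.01, 0.0015, 0, 0, 0, 0, 1],
  [-0.02, 0.0025, 0, 0, 0, 0, 1],
  [-0.024, 0.0032, 0, 0, 0, 0, 1],
  [-0.024, 0.0032, 0, 0, 0, 0, 1],
  [-0.024, 0.0032, 0, 0, 0, 0, 1],
  [-0.024, 0.0032, 0, 0, 0, 0, 1],
  [-0.024, 0.0032, 0, 0, 0, 0, 1],
  [-0.024, 0.0032, 0, 0, 0, 0, 1],
  [-0.024, 0.0032, 0, 0, 0, 0, 1],
  [-0.024, 0.0032, 0, 0, 0, 0, 1],
  [-0.024, 0.0032, 0, 0, 0, 0, 1],
  [-0.024, 0.0032, 0, 0, 0, 0, 1],
])

```text
time_s: 32.05
position: [526.6, -14.1, 170.5]
orientation: [-3.138, -0.0, 1.571]
force: [1.1, 0.0, -1.4]
finger_gap: 35.3
```

Emit:
send_rows([
  [-0.024, 0.0032, 0, 0, 0, 0, 1],
  [-0.024, 0.0032, 0, 0, 0, 0, 1],
  [-0.024, 0.0032, 0, 0, 0, 0, 1],
  [-0.024, 0.0032, 0, 0, 0, 0, 1],
  [-0.024, 0.0032, 0, 0, 0, 0, 1],
  [-0.024, 0.0032, 0, 0, 0, 0, 1],
  [-0.024, 0.0032, 0, 0, 0, 0, 1],
  [-0.024, 0.0032, 0, 0, 0, 0, 1],
  [-0.024, 0.0032, 0, 0, 0, 0, 1],
  [-0.024, 0.0032, 0, 0, 0, 0, 1],
  [-0.017, 0.002, 0, 0, 0, 0, 1],
  [-0.008, 0.0005, 0, 0, 0, 0, 1],
])

```text
time_s: 33.05
position: [561.6, -279.8, 170.8]
orientation: [-3.14, -0.0, 1.569]
force: [0.6, -0.1, -1.6]
finger_gap: 35.4
```

Emit:
send_rows([
  [0, 0, 0, 0, 0, 0, 1],
  [0, 0, 0, 0, 0, 0, 1],
  [0, 0, 0.01, 0, 0, 0, 1],
  [0, 0, 0.02, 0, 0, 0, 1],
  [0, 0, 0.025, 0, 0, 0, 1],
  [0, 0, 0.02, 0, 0, 0, 1],
  [0, 0, 0.012, 0, 0, 0, 1],
  [0, 0, 0.006, 0, 0, 0, 1],
  [0, 0, 0, 0, 0, 0, 1],
  [0, 0, 0, 0, 0, 0, 1],
])

```text
time_s: 33.88
position: [563.0, -277.0, 79.6]
orientation: [3.141, 0.0, 1.571]
force: [-0.1, -0.5, -1.1]
finger_gap: 35.0
```

```bash
python3 - <<'E'
from h import *
im=capture('wrist');cv2.imwrite('pics/w14.png',im[:,:,::-1])
print(sense()['position'],sense()['force'])
E
```

```text
[ 563.64440622 -277.53764833   80.45430687] [ 0.87040571 -0.13451007 -0.99096703]
```

View pics/w14.png

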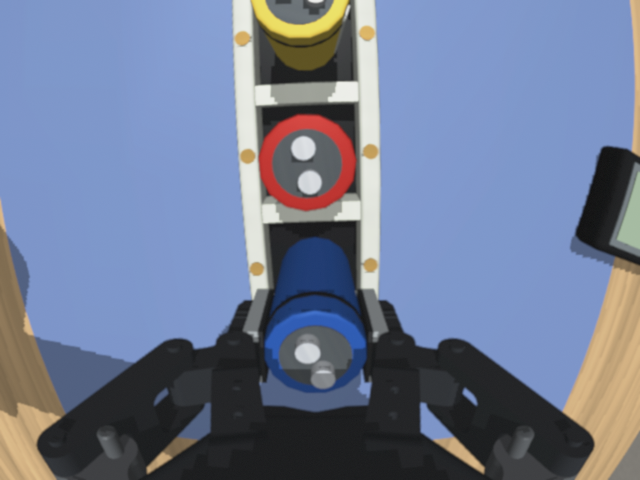

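Blue is over pocket 4. I'll lower, release and rise, then move away so the top camera can see the jig.

Emit:
send_rows([
  [0, 0, 0.01, 0, 0, 0, 1],
  [0, 0, 0.01, 0, 0, 0, 1],
  [0, 0, 0.005, 0, 0, 0, 1],
  [0, 0, 0.003, 0, 0, 0, 1],
  [0, 0, 0, 0, 0, 0, 1],
  [0, 0, 0, 0, 0, 0, 1],
])

```text
time_s: 34.43
position: [562.2, -277.2, 51.2]
orientation: [-3.141, -0.001, 1.571]
force: [-1.0, 1.3, 2.0]
finger_gap: 34.5
```

Emit:
send_rows([
  [0, 0, 0, 0, 0, 0, 0.0],
  [0, 0, 0, 0, 0, 0, -0.5],
  [0, 0, 0, 0, 0, 0, -1],
  [0, 0, 0, 0, 0, 0, -1],
  [0, 0, 0, 0, 0, 0, -1],
  [0, 0, 0, 0, 0, 0, -1],
  [0, 0, 0, 0, 0, 0, -1],
  [0, 0, 0, 0, 0, 0, -1],
])

```text
time_s: 35.1
position: [562.6, -277.3, 51.3]
orientation: [3.142, 0.0, 1.571]
force: [-0.0, 0.2, 0.4]
finger_gap: 85.5
```

Emit:
send_rows([
  [0, 0, -0.01, 0, 0, 0, -1],
  [0, 0, -0.02, 0, 0, 0, -1],
  [0, 0, -0.025, 0, 0, 0, -1],
  [0, 0, -0.025, 0, 0, 0, -1],
  [0, 0, -0.03, 0, 0, 0, -1],
  [0, 0, -0.03, 0, 0, 0, -1],
  [0, 0, -0.03, 0, 0, 0, -1],
  [0, 0, -0.01, 0, 0, 0, -1],
  [0, 0, 0, 0, 0, 0, -1],
])

```text
time_s: 35.85
position: [565.0, -278.7, 236.4]
orientation: [3.134, 0.005, 1.571]
force: [0.8, -0.2, 0.2]
finger_gap: 85.7
```

Emit:
send_rows([
  [-0.025, -0.012, 0, 0, 0, 0, -1],
  [-0.025, -0.025, 0, 0, 0, 0, -1],
  [-0.025, -0.025, 0, 0, 0, 0, -1],
  [-0.025, -0.025, 0, 0, 0, 0, -1],
  [-0.025, -0.025, 0, 0, 0, 0, -1],
  [-0.025, -0.025, 0, 0, 0, 0, -1],
  [-0.025, -0.025, 0, 0, 0, 0, -1],
  [-0.025, -0.025, 0, 0, 0, 0, -1],
  [-0.025, -0.02, 0, 0, 0, 0, -1],
  [-0.01, -0.01, 0, 0, 0, 0, -1],
  [0, 0, 0, 0, 0, 0, -1],
  [0, 0, 0, 0, 0, 0, -1],
])

```text
time_s: 36.85
position: [344.9, -511.5, 229.4]
orientation: [-3.141, -0.004, 1.569]
force: [1.2, 1.2, 0.2]
finger_gap: 85.6
```

```bash
python3 - <<'E'
from h import *
for n in('side','top'):
    im=capture(n)
    cv2.imwrite(f'pics/{n}15.png',im[:,:,::-1])
print(sense()['position'],sense()['force'],sense()['time_s'])
E
```

```text
[ 346.19024914 -510.804973    230.11090742] [ 0.81513842 -0.15244491  0.75011185] 36.95
```

View pics/top15.png

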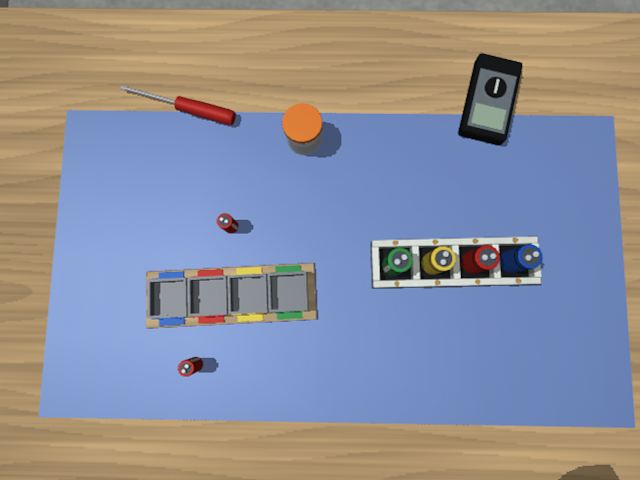

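View pics/side15.png

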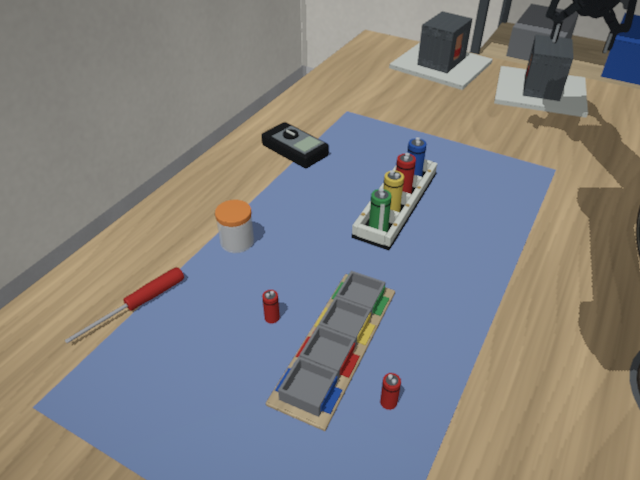

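All four stand in the jig as green, yellow, red, blue from left to right, and the jar hasn't moved. I'll do a numeric check by overlaying ideal top circles at z = 90.

```bash
python3 - <<'E'
from h import *
im=cv2.imread('pics/top15.png');big=cv2.resize(im[220:310,355:560],None,fx=3.9,fy=3.9,interpolation=cv2.INTER_CUBIC)
for w in [(555.7,-91.5),(558,-153.4),(560.3,-215.5),(562.6,-277.6)]:
    pts=np.array([proj('top',[w[0]+18*np.cos(a),w[1]+18*np.sin(a),90]) for a in np.linspace(0,6.28,40)])
    pts=(pts-[355,220]+.5)*3.9-.5
    cv2.polylines(big,[pts.astype(np.int32)],True,(255,255,255),1)
cv2.imwrite('pics/fin.png',big)
E
```

```text
(no output)
```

View pics/fin.png

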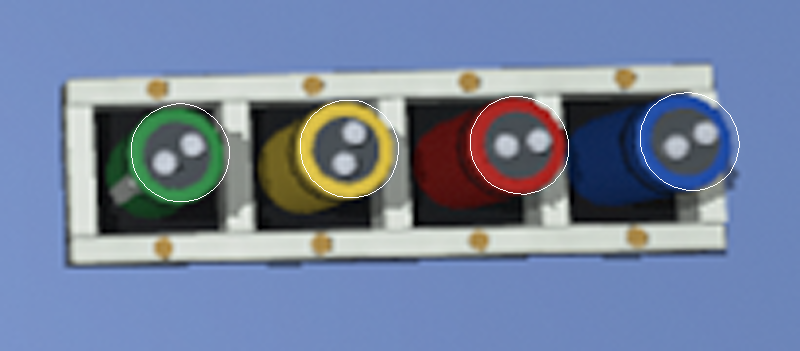

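The can tops match the ideal circles to within about 1–2 mm, so they are centred, upright and at the right height. I'll hand in.

```bash
python3 -c "
from bench import *
print(job_done())"
```

```text
the job is handed in; nothing more can be done
None
```

All four capacitors are in the jig in reverse order: green, yellow, red, blue from left to right, where the storage row was blue, red, yellow, green. The job is handed in at about 37 s of the 102 s allowed. No verdict is reported on hand-in, so the checks below are my own.

- **Placing:** Each can was set down and released at its pocket floor. For red the force at set-down rose only slightly (about 0.3 N, against 2–5 N for the others). The final top view shows its top at the right height.
- **Final top view:** The can tops match circles drawn at the pocket centres at 90 mm height to within about 1–2 mm. The jar and the two small red look-alikes have not visibly moved, and the gripper is open and clear.
- **Disagreements:**
  - The wrist camera read positions up to about 7 mm different from the top camera. I used the top camera for both picking and placing.
  - The networks reported the small red cans as cap_red and gave one false cap_yellow at the jig. I rejected those by looking at the pictures.

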